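# Find the stamped parts crate and push it to the dispatch rail

### The arm

A 7-joint arm with a two-finger parallel gripper is mounted at the origin on the work surface. World frame = base frame: x ahead of the robot, y to its left, z up, the work surface at z = 0. Lengths are in m, angles in rad, forces in N, time in s.
With the tool pointing down it reaches from about 0.425 to 0.925 m from the base axis. Payload 6.8 kg.
Tool frame: the origin (TCP) lies between the finger pads; the fingertips stand 17 mm ahead of it and the grasp point (between the pads) lies 2 mm behind it; z points along the fingers, y is the line along which they close (so a half turn about z gives the same grasp; the last joint's range is limited). The gripper opens to 88 mm and grips with 3 to 60 N. Pads are 20 mm wide; open, the fingers measure 115 mm over their backs; the gripper's body (75 mm by 178 mm) begins 61 mm behind the grasp point.
Start: joints at [1.007, 0.477, 0.022, 1.555, -0.011, 1.109, -0.083], TCP at [0.297, -0.606, 0.24] pointing down, gripper open.
Joint ranges: [-2.96, 2.96], [-0.34, 2.1], [-1.41, 1.46], [0.24, 2.44], [-1.37, 4.51], [0.17, 1.92], [-2.96, 2.96]. Speed limits (rad/s): [2.39, 2.39, 3.14, 3.14, 3.14, 3.14, 3.14].

### API

Orientations are given as a unit quaternion [x, y, z, w].
In Python, from rig import manip, capture, camera_info, job_done gives the robot as it stands.
- The arm moves only by the tool move_arm, never from a script. Its argument "motion" is a list of rows, each a list of 2 entries, a list of its own where there are three numbers: the shift along the tool's x, y, z in parts of the range, where 1.0 means 75 cm, then the turn, a rotation vector about the tool's x, y, z in a scale on which 1.0 is 180 degrees. In form: [[[tx, ty, tz], [ax, ay, az]], ...]. A call has 1 to 8 rows; each row is the pose to reach, as a shift and turn from the pose commanded when the call began, along the tool's axes at that moment; what a row does not reach only later rows make up. A row lasts 1/10 s, in which the tool goes at most 50 mm and 8.59 degrees, less where a joint would pass 70% of its speed; a pose out of reach is approached as far as the arm can. A call with a gripper value outside its range is refused whole. "grip" is the opening, from 0 (shut) to 1 (fully open), set as the call begins (left out, the last holds). The fingers move at their own pace and stop on an object; "force" is the grip in N (left out, the last holds). Time passes only in rows, so rows that repeat a pose let the fingers close. It gives the time, the measured TCP pose, the force, the opening and the grip force at its end, in the units of the state.
- manip.get_obs(): the state, without advancing time (a new reading comes with each control period).
- capture(name): name is "scene" or "top" or "wrist"; returns (picture, depth): 384x512x3 uint8, red, green, blue; 384x512 float32, m along the optical axis (not along the pixel's ray), 0 where there is no reading.
- camera_info(name): a dict with "mtx" (3x3 intrinsics, pixels), "rvec" (rotation vector, rad) and "tvec" (3), from world to camera coordinates, as OpenCV has them. Camera axes: x right, y down, z forward; pixel columns grow to the right and rows downward; lengths in m; the calibration is good to about 2 mm. The wrist camera is an equidistant fisheye: a pixel r from the principal point sees the ray r / f radians off the axis. A picture is of the moment at which its call begins: read the wrist's pose just before it. camera_info takes no time and is no camera call; for the wrist camera it gives the pose at the moment of the call.
- job_done(): hands the job in; it is judged then, once.
The state is a dict: "t": time; "joint_pos": joint angles; "dq": joint speeds; "tau": joint torques, N m; "ee_pos": TCP position; "orientation": TCP orientation; "force": force on the tool from outside, world axes, zero at the start; "ft_torque": the same for the moment, N m; "gripper_width": opening from 0.0 (shut) to 1.0 (fully open); "gripper_force": force on a finger pad.
Only numpy, scipy, OpenCV 4.12 (cv2) and the standard library are available. Lean on these libraries where they do the work, as an engineer would, in place of code of your own. Each camera call takes 0.05 s, during which the arm holds its last target. There are 200 camera calls.

### The job

One of the two handled parts crates has passed inspection and is stamped underneath. First the crate on the robot's left, then the right one: with the fingertips at its handle tube, tip it about 65 degrees back towards the robot on its near bottom edge, hold it there a moment to see the underside, and let it down gently. Then push the stamped crate along the counter until its far side stands flush against the dispatch rail; leave the other crate in its place, lift neither off the counter and leave the loose meter parts where they lie.

Things in the scene. Friction and masses are not known exactly. Their poses are not given: they have to be found in the camera images.
- crate_a: The parts crate with the stamp underneath; otherwise like crate_b, on either side. Open aluminium tray 120 mm deep (its x) by 170 mm long (y), 3 mm walls 65 mm high, on 6 mm rubber skids along its near and far edges; a coin mechanism is screwed in (up to 54 mm). About 0.8 kg. Origin: centre of the underside at counter level; x points to its far side, away from the robot; z up
- crate_b: The unstamped parts crate, the same in every other way and with the same frame as crate_a
- stamp (a point): Centre of the inspection stamp on the underside of crate_a, in the middle of its floor plate, 6 mm above the skids' feet: a black ink ring 82 mm across with a bar across it (lines 12 to 16 mm broad) on the white plate. The other underside is plain white. Hidden while the crate stands flat; seen from the far side of the counter when the crate is tipped back beyond about 60 degrees
- crate_a_bar (a point): Middle of crate_a's handle, a steel tube 16 mm thick and 168 mm long along the crate's y, axis 130 mm above the origin, on a 26 mm wide strap at either end. Pulled towards the robot the crate tips without sliding; it balances at about 60 degrees and falls over beyond, unless the open fingers straddle the tube. At 65 degrees the tube is 152 mm nearer the robot and 109 mm high, at 32 it is 143 high
- crate_b_bar (a point): Middle of crate_b's handle tube, the same as crate_a's
- crate_a_heel (a point): Middle of crate_a's near bottom edge, at counter level, 60 mm to -x of its origin, in the plane of the near wall's outer face: the edge on which it is tipped. Pushed ahead low on the near wall, below about 50 mm, the crate slides without tipping
- crate_b_heel (a point): Middle of crate_b's near bottom edge, likewise
- crate_a_toe (a point): Middle of the lower edge of crate_a's far wall, on its outer face, 60 mm to +x of the crate's origin and 10 mm up: the face that goes against the rail
- dispatch_rail: The dispatch line: an aluminium angle 660 mm long (its y) fixed across the counter beyond the crates with four square-headed bolts; its upright flange is 25 mm high and 4 mm thick. Origin: middle of the upright's near face, at counter level; x points away from the robot, square to the rail, so the face is its plane x = 0. It may be turned a few degrees
- coin_release: Bystander: steel coin-release mechanism, 54 x 46 mm and 61 mm high, with a chrome push button on top, standing between the crates. Origin: centre of the underside
- pointer_hub: Bystander: silver aluminium pointer hub, a 40 mm disc 20 mm high with a short pointer, between the crates nearer the rail. Origin: centre of the underside
- reset_arm: Bystander: brass reset arm lying flat, 110 mm long, up to 16 mm high, to the left of the left crate. Origin: its middle, on the counter
- flag_window: Bystander: ruby glass flag window in a steel frame lying flat, 70 x 50 x 8 mm, to the right of the right crate. Origin: its middle, on the counter

How it is judged:
On the way, in this order (a step that is already met when the one before it is completed fails the run):
1. the left crate is tipped back by more than 57 degrees (((y of crate_a in the frame of crate_b above 0 m and angle between crate_a's own z axis and vertical above 1 rad) or (y of crate_a in the frame of crate_b below 0 m and angle between crate_b's own z axis and vertical above 1 rad))), for 0.3 s.
2. with the left crate down again, the right crate is tipped back by more than 57 degrees (((y of crate_a in the frame of crate_b below 0 m and angle between crate_a's own z axis and vertical above 1 rad and angle between crate_b's own z axis and vertical below 0.05 rad) or (y of crate_a in the frame of crate_b above 0 m and angle between crate_b's own z axis and vertical above 1 rad and angle between crate_a's own z axis and vertical below 0.05 rad))), for 0.3 s.
3. both crates stand flat again, the stamped one not yet at the rail (angle between each of crate_a, crate_b's own z axis and vertical below 0.05 rad and x of crate_a_toe in the frame of dispatch_rail below -0.015 m), for 0.1 s.
At the end, for the whole second after the job is handed in: the stamped crate stands flat and at rest with its far side against the dispatch rail's near face (middle of its far wall within 6 mm of it, turned no more than 4 degrees from it); the other crate stands flat within 60 mm of where it was (x of crate_a_toe in the frame of dispatch_rail between -0.006 and 0.004 m and y of crate_a_toe in the frame of dispatch_rail between -0.33 and 0.33 m and angle between the x axis of crate_a and the x axis of dispatch_rail, either way round below 0.07 rad and angle between each of crate_a, crate_b's own z axis and vertical below 0.05 rad and distance of crate_b from where it was at the start of the episode below 0.06 m and linear speed of each of crate_a, crate_b below 0.02 m/s); the robot touches nothing.
It fails at once if a crate is lifted: the middle of its near bottom edge rises more than 20 mm (height (world z) of any of crate_a_heel, crate_b_heel above 0.02 m).
It fails at once if a crate is tipped right over (more than 80 degrees) (angle between any of crate_a, crate_b's own z axis and vertical above 1.4 rad).
It fails at once if a crate is let drop (turns faster than 3.5 rad/s) (angular speed of any of crate_a, crate_b above 3.5 rad/s).
It fails at once if a loose meter part is moved more than 15 mm (distance of any of coin_release, pointer_hub, reset_arm, flag_window from where it was at the start of the episode above 0.015 m).
It also fails if it takes over 72 s, if anything falls off the work surface, if the arm or the gripper's body presses on something with over 40 N, if the wrist force passes 120 N, or if a joint passes its speed limit or range.

## Working session

There is one attempt and no reset: what is moved stays moved. The work goes in short steps, Python scripts to look and compute and a tool call to move; the robot and the scene stay as the last step left them, time stands still between calls to the robot, and variables do not carry over. Pictures are saved under pics/ and viewed, at most 10 in all, crops included, and the job is handed in when it is done.

Besides the shell and the picture viewer there is one more tool, called in YAML: its name, and indented under it one key for each argument. move_arm: Moves the arm, as the interface text tells. Its arguments: {"type":"object","properties":{"motion":{"type":"array"},"grip":{"type":"number"},"force":{"type":"number"}},"required":["motion"]}

```bash
mkdir -p pics; ls
cat > h.py <<'E'
import numpy as np, cv2
from rig import manip, capture, camera_info, job_done
from scipy.spatial.transform import Rotation as R
def cam(n):
    c=camera_info(n); K=np.array(c["mtx"],float).reshape(3,3); Rm=cv2.Rodrigues(np.array(c["rvec"],float))[0]; t=np.array(c["tvec"],float).ravel(); return K,Rm,t
def cloud(n,d):
    K,Rm,t=cam(n); v,u=np.mgrid[:d.shape[0],:d.shape[1]]
    p=np.stack([(u-K[0,2])/K[0,0]*d,(v-K[1,2])/K[1,1]*d,d],-1)
    return (p-t)@Rm
E
python3 - <<'E'
from h import *
o=manip.get_obs(); print({k:np.round(v,3) for k,v in o.items()})
for n in("scene","top"):
    p,d=capture(n); np.savez(f"{n}0.npz",p=p,d=d); cv2.imwrite(f"pics/{n}0.png",p[...,::-1])
    K,Rm,t=cam(n); print(n,K.round(1).tolist(),(-Rm.T@t).round(3),Rm[2].round(3))
E
```

```text
pics
{'t': np.float64(0.0), 'joint_pos': array([ 1.007,  0.478,  0.022,  1.556, -0.011,  1.109, -0.083]), 'dq': array([-0.001, -0.   , -0.001,  0.002,  0.002,  0.   ,  0.001]), 'tau': array([ 1.0000e-03, -5.8286e+01,  1.5350e+00, -2.7260e+01, -5.4000e-02,
        1.7000e-02,  0.0000e+00]), 'ee_pos': array([ 0.297, -0.606,  0.239]), 'orientation': array([ 0.974,  0.226, -0.   , -0.001]), 'force': array([ 0.137, -0.058, -0.51 ]), 'ft_torque': array([-0.021,  0.008,  0.004]), 'gripper_force': np.float64(0.0), 'gripper_width': np.float64(1.001)}
scene [[436.7, 0.0, 258.2], [0.0, 436.7, 194.9], [0.0, 0.0, 1.0]] [1.054 0.768 1.125] [-0.311 -0.57  -0.761]
top [[356.8, 0.0, 261.6], [0.0, 356.8, 191.3], [0.0, 0.0, 1.0]] [0.545 0.005 0.966] [ 0.073 -0.018 -0.997]
```

View pics/top0.png

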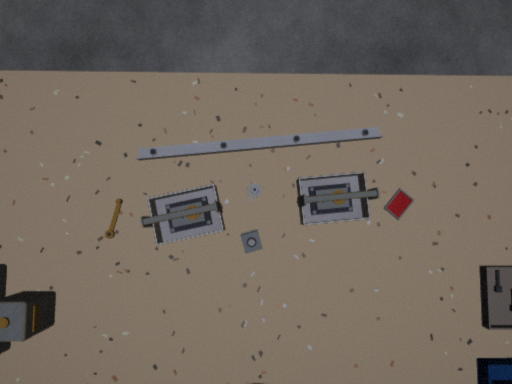

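View pics/scene0.png

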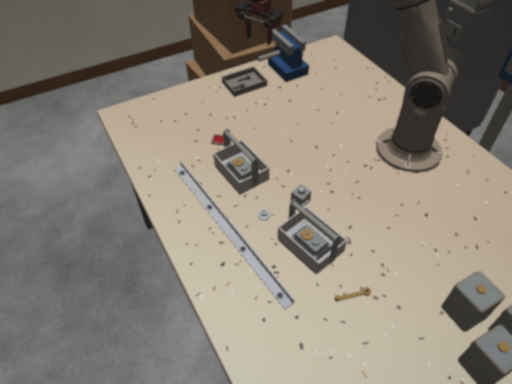

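The top view shows the left crate at about (187,214) with its bar from (146,221) to (217,208). The right crate is at (333,198) with its bar from (302,200) to (375,194). The rail runs from (138,155) to (380,133). The scene view looks at the crates from the far left side, so it should show a tipped underside.

```bash
cat > meas.py <<'E'
from h import *
def run(P,names=("L","R"),pic=None):
    x,y,z=P[...,0],P[...,1],P[...,2]
    for n,(y0,y1) in dict(L=(.02,.34),R=(-.36,-.07)).items():
        box=(y>y0)&(y<y1)&(x>.38)&(x<.66)
        m=box&(z>.11)&(z<.16); b=P[m]
        if len(b)>20:
            (c,(w,h),a)=cv2.minAreaRect(b[:,:2].astype(np.float32)); 
            q=b[:,:2]-b[:,:2].mean(0); d=np.linalg.svd(q,full_matrices=False)[2][0]; d*=np.sign(d[1])
            print(n,"bar n",len(b),"ctr",np.round(c,4),"size",round(w,3),round(h,3),"axis yaw deg",np.degrees(np.arctan2(-d[0],d[1])).round(2),"ztop",np.percentile(b[:,2],[50,95]).round(4))
        m=box&(z>.060)&(z<.078); b=P[m]
        m2=cv2.morphologyEx(m.astype(np.uint8),cv2.MORPH_OPEN,np.ones((1,1)))
        if len(b)>20:
            c,s,a=cv2.minAreaRect(b[:,:2].astype(np.float32)); print(n,"rim n",len(b),np.round(c,4),np.round(s,3),round(a,2),"z",np.median(b[:,2]).round(4))
E
python3 - <<'E'
from meas import *
for n in("top","scene"):
    f=np.load(n+"0.npz"); P=cloud(n,f["d"]); print(n); run(P)
    x,y,z=P[...,0],P[...,1],P[...,2]
    print("table z",np.median(z[(x>.3)&(x<.8)&(abs(y)<.4)]).round(4))
    m=(x>.6)&(x<.78)&(abs(y)<.42)&(z>.018)&(z<.032); b=P[m]; 
    s=[]
    for yy in np.arange(-.36,.36,.04):
        k=b[abs(b[:,1]-yy)<.02]
        if len(k): s.append((yy,k[:,0].min().round(4),np.median(k[:,0]).round(4),k[:,0].max().round(4),len(k)))
    print("rail",*s,sep="\n ")
    mm=((z>.004)&(z<.09)&(x>.35)&(x<.8)&(abs(y)<.5)).astype(np.uint8)
    k,l,st,c=cv2.connectedComponentsWithStats(mm)
    for i in range(1,k):
        if st[i,4]>30: q=P[l==i]; print(st[i,4],q.min(0).round(3),q.max(0).round(3))
E
```

```text
top
L bar n 570 ctr [0.5518 0.181 ] size 0.024 0.177 axis yaw deg 12.54 ztop [0.1376 0.1417]
L rim n 401 [0.5347 0.1478] [0.17 0.23] 12.08 z 0.0679
R bar n 562 ctr [ 0.5948 -0.195 ] size 0.025 0.177 axis yaw deg 5.65 ztop [0.1371 0.1413]
R rim n 374 [ 0.5945 -0.1933] [0.121 0.174] 5.67 z 0.0674
table z 0.0017
rail
 (np.float64(-0.32), np.float64(0.7609), np.float64(0.7635), np.float64(0.7669), 28)
 (np.float64(-0.28), np.float64(0.6177), np.float64(0.7561), np.float64(0.7637), 56)
 (np.float64(-0.24000000000000005), np.float64(0.6126), np.float64(0.6341), np.float64(0.7583), 94)
 (np.float64(-0.20000000000000007), np.float64(0.6206), np.float64(0.6311), np.float64(0.7554), 104)
 (np.float64(-0.1600000000000001), np.float64(0.604), np.float64(0.6254), np.float64(0.752), 127)
 (np.float64(-0.1200000000000001), np.float64(0.6015), np.float64(0.7416), np.float64(0.7466), 57)
 (np.float64(-0.08000000000000013), np.float64(0.7363), np.float64(0.7404), np.float64(0.7433), 33)
 (np.float64(-0.04000000000000015), np.float64(0.7322), np.float64(0.735), np.float64(0.7383), 29)
 (np.float64(-1.6
[... 2763 characters left out ...]
999998), np.float64(0.6146), np.float64(0.6231), np.float64(0.7216), 52)
 (np.float64(0.19999999999999973), np.float64(0.6055), np.float64(0.6155), np.float64(0.7176), 55)
 (np.float64(0.23999999999999966), np.float64(0.6002), np.float64(0.7085), np.float64(0.7141), 49)
 (np.float64(0.2799999999999997), np.float64(0.702), np.float64(0.7066), np.float64(0.7294), 29)
 (np.float64(0.31999999999999973), np.float64(0.7), np.float64(0.7032), np.float64(0.706), 17)
1836 [ 0.498 -0.427  0.004] [ 0.668 -0.101  0.089]
1509 [ 0.69  -0.348  0.004] [0.794 0.327 0.032]
2683 [ 0.429 -0.037  0.004] [0.631 0.278 0.089]
110 [ 0.586 -0.012  0.004] [0.639 0.033 0.023]
171 [0.485 0.362 0.004] [0.595 0.404 0.019]
```

```bash
cat >> h.py <<'E'
def rel(pos,a,tilt=0):
    """shift/turn in tool axes to a pointing-down pose at pos, tool x at angle a deg; tilt deg about tool x"""
    o=manip.get_obs(); R0=R.from_quat(o["orientation"]); a=np.radians(a)
    X=np.array([np.cos(a),np.sin(a),0]);Z=np.array([0,0,-1.]);Y=np.cross(Z,X)
    R1=R.from_matrix(np.c_[X,Y,Z])*R.from_euler("x",tilt,degrees=True)
    print("t",o["t"].round(2),"ee",o["ee_pos"].round(4),"q",o["joint_pos"].round(2),"shift",(R0.inv().apply(np.array(pos)-o["ee_pos"])*1000).round(1),"turn",(R0.inv()*R1).as_rotvec(degrees=True).round(2))
E
python3 - <<'E'
from h import *
for a in(102.6,-77.4): rel([.552,.1815,.24],a)
E
```

```text
Traceback (most recent call last):
  File "h.py", line 15, in rel
    print("t",o["t"].round(2),"ee",o["ee_pos"].round(4),"q",o["joint_pos"].round(2),"shift",(R0.inv().apply(np.array(pos)-o["ee_pos"])*1000).round(1),"turn",(R0.inv()*R1).as_rotvec(degrees=True).round(2))
              ^^^^^^^^^^^^
AttributeError: 'float' object has no attribute 'round'
```

```bash
sed -i 's/o\["t"\].round(2)/round(o["t"],2)/' h.py
python3 - <<'E'
from h import *
for a in(102.6,): rel([.552,.1815,.24],a)
E
```

```text
t 0.1 ee [ 0.2969 -0.6056  0.2388] q [ 1.01  0.48  0.02  1.56 -0.01  1.11 -0.08] shift [ 5.755e+02 -5.945e+02 -3.000e-01] turn [-8.000e-02 -6.000e-02 -7.648e+01]
```

Careful with the scale: shifts go in shares of 75 cm and turns go in shares of 180 degrees. That gives: -0.594 m / 0.75 = -0.792, 0.576 m / 0.75 = 0.768, -76.5 degrees / 180 = -0.425.

move_arm:
  motion:
    - [[0.768,-0.792,0],[0,0,-0.425]]
    - [[0.768,-0.792,0],[0,0,-0.425]]
    - [[0.768,-0.792,0],[0,0,-0.425]]
    - [[0.768,-0.792,0],[0,0,-0.425]]
    - [[0.768,-0.792,0],[0,0,-0.425]]
    - [[0.768,-0.792,0],[0,0,-0.425]]
    - [[0.768,-0.792,0],[0,0,-0.425]]
    - [[0.768,-0.792,0],[0,0,-0.425]]
  grip: 0.7

```text
t: 0.9
ee_pos: [0.4207, -0.2237, 0.2396]
orientation: [0.674, 0.739, -0.0, 0.0]
force: [1.9, -0.8, -0.5]
gripper_width: 0.705
gripper_force: 0.0
```

Run:
```python
from h import *
rel([.552,.1815,.24],102.6)
```

```text
t 0.9 ee [ 0.4207 -0.2237  0.2396] q [ 0.7   0.17 -0.38  1.99  0.08  0.99  0.37] shift [391.6 167.5  -0.5] turn [-0.01  0.01 -7.39]
```

Scaled: 0.392 m / 0.75 = 0.5227, 0.168 m / 0.75 = 0.224, -7.4 degrees / 180 = -0.0411.

move_arm:
  motion:
    - [[0.5227,0.224,0],[0,0,-0.0411]]
    - [[0.5227,0.224,0],[0,0,-0.0411]]
    - [[0.5227,0.224,0],[0,0,-0.0411]]
    - [[0.5227,0.224,0],[0,0,-0.0411]]
    - [[0.5227,0.224,0],[0,0,-0.0411]]
    - [[0.5227,0.224,0],[0,0,-0.0411]]
    - [[0.5227,0.224,0],[0,0,-0.0411]]
    - [[0.5227,0.224,0],[0,0,-0.0411]]

```text
t: 1.7
ee_pos: [0.5468, 0.1557, 0.2394]
orientation: [0.628, 0.778, -0.0, 0.0]
force: [1.3, 0.4, 0.7]
gripper_width: 0.7
gripper_force: 0.0
```

Run:
```python
from h import *
rel([.552,.1815,.24],102.6)
```

```text
t 1.7 ee [0.5468 0.1557 0.2394] q [ 0.09  0.37 -0.61  1.78  0.24  1.07 -0.38] shift [24.1 10.6 -0.6] turn [-0.02  0.02 -0.36]
```

Scaled: 0.024 m / 0.75 = 0.032, 0.0105 m / 0.75 = 0.014, -0.4 degrees / 180 = -0.0022.

move_arm:
  motion:
    - [[0.032,0.014,0],[0,0,-0.0022]]
    - [[0.032,0.014,0],[0,0,-0.0022]]
    - [[0.032,0.014,0],[0,0,-0.0022]]

```text
t: 2.0
ee_pos: [0.5513, 0.1797, 0.2391]
orientation: [0.624, 0.781, -0.001, -0.0]
force: [-0.7, -0.2, -0.0]
gripper_width: 0.697
gripper_force: 0.0
```

Run:
```python
from h import *
rel([.552,.1815,.132],102.6)
p,d=capture("wrist"); cv2.imwrite("pics/w1.png",p[...,::-1])
p,d=capture("top"); cv2.imwrite("pics/t1.png",p[...,::-1])
```

```text
t 2.0 ee [0.5513 0.1797 0.2391] q [ 0.05  0.39 -0.61  1.76  0.25  1.08 -0.42] shift [  1.7   1.2 107.1] turn [-0.07  0.02  0.13]
```

View pics/w1.png

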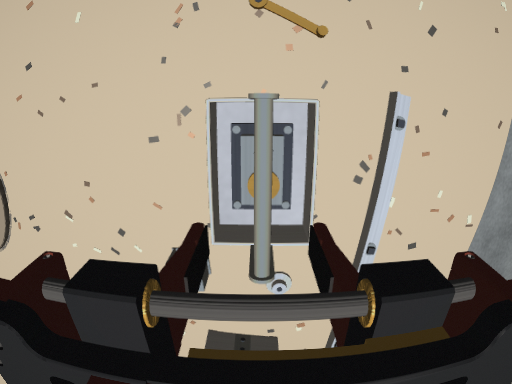

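The wrist view shows the tube (column 263) running along the midline between the fingers (200 and 325), square to the closing line. I'll go down now.

Scaled: 0.107 m / 0.75 = 0.1427, 0.085 m / 0.75 = 0.1133.

move_arm:
  motion:
    - [[0.0013,0.0013,0.04],[0,0,0]]
    - [[0.0027,0.0013,0.08],[0,0,0]]
    - [[0.0027,0.0013,0.1133],[0,0,0]]
    - [[0.0027,0.0013,0.1427],[0,0,0]]
    - [[0.0027,0.0013,0.1427],[0,0,0]]

```text
t: 2.6
ee_pos: [0.5505, 0.1788, 0.13]
orientation: [0.626, 0.78, -0.003, -0.001]
force: [-0.8, -0.2, -0.9]
gripper_width: 0.7
gripper_force: 0.0
```

move_arm:
  motion:
    - [[0,0,0],[0,0,0]]
    - [[0,0,0],[0,0,0]]
    - [[0,0,0],[0,0,0]]
    - [[0,0,0],[0,0,0]]
  grip: 0.27
  force: 20

```text
t: 3.0
ee_pos: [0.5528, 0.182, 0.1337]
orientation: [0.625, 0.781, 0.001, 0.001]
force: [-0.2, 0.3, 0.3]
gripper_width: 0.373
gripper_force: 0.0
```

```bash
cat >> h.py <<'E'
def arc(c,yaw,ths,off=0,tilt=0):
    """rows for TCP following the tube; off mm along crate x"""
    ax=np.array([np.cos(np.radians(yaw)),np.sin(np.radians(yaw)),0])
    for th in ths:
        f=np.radians(65.22+th); print(th,end=" "); rel(np.array([c[0],c[1],.001])+ax*(-.06+.1432*np.cos(f)+off/1000)+[0,0,.1432*np.sin(f)],90+yaw,tilt)
E
python3 - <<'E'
from h import *
print({k:np.round(v,3) for k,v in manip.get_obs().items() if k in("force","gripper_width","gripper_force")})
arc([.552,.1815],12.6,[0,8,16,24,32,40,48,54,60,65])
E
```

```text
{'force': array([-0.213,  0.32 ,  0.266]), 'gripper_force': np.float64(0.0), 'gripper_width': np.float64(0.373)}
0 t 3.0 ee [0.5528 0.182  0.1337] q [ 0.01  0.51 -0.56  1.85  0.34  0.88 -0.5 ] shift [-0.3 -0.9  2.7] turn [ 0.1  -0.    0.06]
8 t 3.0 ee [0.5528 0.182  0.1337] q [ 0.01  0.51 -0.56  1.85  0.34  0.88 -0.5 ] shift [ -0.2 -19.6  -4.5] turn [ 0.1  -0.    0.06]
16 t 3.0 ee [0.5528 0.182  0.1337] q [ 0.01  0.51 -0.56  1.85  0.34  0.88 -0.5 ] shift [ -0.2 -39.   -8.9] turn [ 0.1  -0.    0.06]
24 t 3.0 ee [0.5528 0.182  0.1337] q [ 0.01  0.51 -0.56  1.85  0.34  0.88 -0.5 ] shift [ -0.2 -58.9 -10.6] turn [ 0.1  -0.    0.06]
32 t 3.0 ee [0.5528 0.182  0.1337] q [ 0.01  0.51 -0.56  1.85  0.34  0.88 -0.5 ] shift [ -0.2 -78.9  -9.5] turn [ 0.1  -0.    0.06]
40 t 3.0 ee [0.5528 0.182  0.1337] q [ 0.01  0.51 -0.56  1.85  0.34  0.88 -0.5 ] shift [ -0.2 -98.5  -5.7] turn [ 0.1  -0.    0.06]
48 t 3.0 ee [0.5528 0.182  0.1337] q [ 0.01  0.51 -0.56  1.85  0.34  0.88 -0.5 ] shift [-1.000e-01 -1.174e+02  9.000e-01] turn [ 0.1  -0.    0.06]
54 t 3.0 ee [0.5528 0.182  0.1337] q [ 0.01  0.51 -0.56  1.85  0.34  0.88 -0.5 ] shift [-1.000e-01 -1.308e+02  7.500e+00] turn [ 0.1  -0.    0.06]
60 t 3.0 ee [0.5528 0.182  0.1337] q [ 0.01  0.51 -0.56  1.85  0.34  0.88 -0.5 ] shift [-1.000e-01 -1.435e+02  1.540e+01] turn [ 0.1  -0.    0.06]
65 t 3.0 ee [0.5528 0.182  0.1337] q [ 0.01  0.51 -0.56  1.85  0.34  0.88 -0.5 ] shift [-1.000e-01 -1.534e+02  2.310e+01] turn [ 0.1  -0.    0.06]
```

Scaled: -0.069 m / 0.75 = -0.092, -0.01 m / 0.75 = -0.0133.

move_arm:
  motion:
    - [[0,0,0.0013],[0,0,0]]
    - [[0,-0.0133,-0.0013],[0,0,0]]
    - [[0,-0.0267,-0.006],[0,0,0]]
    - [[0,-0.0387,-0.0093],[0,0,0]]
    - [[0,-0.052,-0.012],[0,0,0]]
    - [[0,-0.0653,-0.0133],[0,0,0]]
    - [[0,-0.0787,-0.014],[0,0,0]]
    - [[0,-0.092,-0.0133],[0,0,0]]

```text
t: 3.8
ee_pos: [0.4835, 0.1663, 0.1424]
orientation: [0.625, 0.781, -0.001, -0.0]
force: [2.1, 0.8, 2.2]
gripper_width: 0.273
gripper_force: 1.0
```

Run:
```python
from h import *
print({k:np.round(v,3) for k,v in manip.get_obs().items() if k in("force","gripper_width","gripper_force")})
arc([.552,.1815],12.6,[28,36,44,52,58,62,65])
p,d=capture("scene"); cv2.imwrite("pics/s1.png",cv2.resize(p[180:280,260:360,::-1],(500,500)))
```

```text
{'force': array([2.086, 0.784, 2.168]), 'gripper_force': np.float64(0.999), 'gripper_width': np.float64(0.273)}
28 t 3.8 ee [0.4835 0.1663 0.1424] q [ 0.04  0.4  -0.6   2.    0.3   0.83 -0.51] shift [-0.1  2.1 -1.6] turn [-0.06  0.02  0.07]
36 t 3.8 ee [0.4835 0.1663 0.1424] q [ 0.04  0.4  -0.6   2.    0.3   0.83 -0.51] shift [ -0.1 -17.7   1. ] turn [-0.06  0.02  0.07]
44 t 3.8 ee [0.4835 0.1663 0.1424] q [ 0.04  0.4  -0.6   2.    0.3   0.83 -0.51] shift [ -0.  -37.    6.2] turn [-0.06  0.02  0.07]
52 t 3.8 ee [0.4835 0.1663 0.1424] q [ 0.04  0.4  -0.6   2.    0.3   0.83 -0.51] shift [ -0.  -55.4  14.1] turn [-0.06  0.02  0.07]
58 t 3.8 ee [0.4835 0.1663 0.1424] q [ 0.04  0.4  -0.6   2.    0.3   0.83 -0.51] shift [  0.  -68.3  21.7] turn [-0.06  0.02  0.07]
62 t 3.8 ee [0.4835 0.1663 0.1424] q [ 0.04  0.4  -0.6   2.    0.3   0.83 -0.51] shift [  0.  -76.5  27.5] turn [-0.06  0.02  0.07]
65 t 3.8 ee [0.4835 0.1663 0.1424] q [ 0.04  0.4  -0.6   2.    0.3   0.83 -0.51] shift [  0.  -82.3  32.2] turn [-0.06  0.02  0.07]
```

View pics/s1.png

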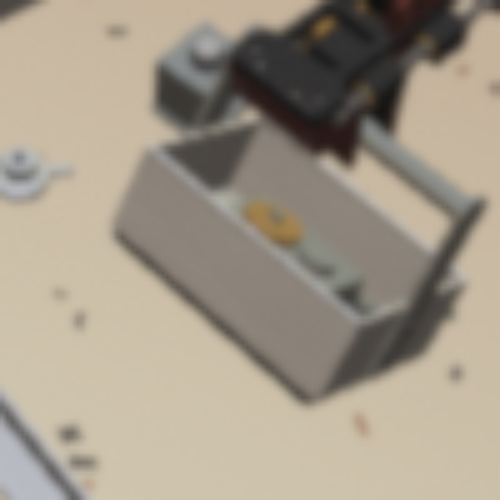

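The crate tips cleanly about its near edge, at about 29 degrees. I'll carry on.

Scaled: -0.068 m / 0.75 = -0.0907, -0.062 m / 0.75 = -0.0827.

move_arm:
  motion:
    - [[0,-0.0107,-0.0007],[0,0,0]]
    - [[0,-0.024,0.0013],[0,0,0]]
    - [[0,-0.0367,0.0047],[0,0,0]]
    - [[0,-0.0493,0.008],[0,0,0]]
    - [[0,-0.0613,0.0133],[0,0,0]]
    - [[0,-0.0733,0.0187],[0,0,0]]
    - [[0,-0.0827,0.024],[0,0,0]]
    - [[0,-0.0907,0.0287],[0,0,0]]

```text
t: 4.65
ee_pos: [0.4176, 0.1515, 0.1206]
orientation: [0.625, 0.781, -0.0, -0.0]
force: [0.2, -0.1, -0.3]
gripper_width: 0.271
gripper_force: 0.1
```

Run:
```python
from h import *
print({k:np.round(v,3) for k,v in manip.get_obs().items() if k in("force","gripper_width","gripper_force")})
arc([.552,.1815],12.6,[58,60,62,64,66])
```

```text
{'force': array([ 0.185, -0.095, -0.326]), 'gripper_force': np.float64(0.109), 'gripper_width': np.float64(0.271)}
58 t 4.65 ee [0.4176 0.1515 0.1206] q [ 0.05  0.33 -0.62  2.16  0.29  0.73 -0.54] shift [ 0.  -0.8 -0.2] turn [-0.05  0.02  0.07]
60 t 4.65 ee [0.4176 0.1515 0.1206] q [ 0.05  0.33 -0.62  2.16  0.29  0.73 -0.54] shift [ 0.  -4.9  2.6] turn [-0.05  0.02  0.07]
62 t 4.65 ee [0.4176 0.1515 0.1206] q [ 0.05  0.33 -0.62  2.16  0.29  0.73 -0.54] shift [ 0.  -8.9  5.6] turn [-0.05  0.02  0.07]
64 t 4.65 ee [0.4176 0.1515 0.1206] q [ 0.05  0.33 -0.62  2.16  0.29  0.73 -0.54] shift [  0.  -12.8   8.7] turn [-0.05  0.02  0.07]
66 t 4.65 ee [0.4176 0.1515 0.1206] q [ 0.05  0.33 -0.62  2.16  0.29  0.73 -0.54] shift [  0.  -16.6  11.9] turn [-0.05  0.02  0.07]
```

Scaled: -0.0165 m / 0.75 = -0.022, -0.013 m / 0.75 = -0.0173.

move_arm:
  motion:
    - [[0,-0.0067,0.0033],[0,0,0]]
    - [[0,-0.012,0.0073],[0,0,0]]
    - [[0,-0.0173,0.0113],[0,0,0]]
    - [[0,-0.022,0.0157],[0,0,0]]
    - [[0,-0.022,0.0157],[0,0,0]]
    - [[0,-0.022,0.0157],[0,0,0]]
    - [[0,-0.022,0.0157],[0,0,0]]
    - [[0,-0.022,0.0157],[0,0,0]]

```text
t: 5.45
ee_pos: [0.4021, 0.148, 0.1093]
orientation: [0.625, 0.781, -0.001, -0.0]
force: [-4.6, -1.9, 3.5]
gripper_width: 0.271
gripper_force: 2.3
```

```bash
cat > tilt.py <<'E'
from h import *
def tilt(yb,tag,box):
    p,d=capture("scene"); P=cloud("scene",d); x,y,z=P[...,0],P[...,1],P[...,2]
    x0,y0,w=box; cv2.imwrite(f"pics/{tag}.png",cv2.resize(p[y0:y0+w,x0:x0+w,::-1],(500,500),interpolation=cv2.INTER_CUBIC))
    np.savez(tag+".npz",p=p,d=d)
E
python3 - <<'E'
from tilt import *
print({k:np.round(v,3) for k,v in manip.get_obs().items() if k in("force","gripper_width","gripper_force")})
arc([.552,.1815],12.6,[58,60,66,70])
tilt(0,"s2",(250,180,110))
E
```

```text
{'force': array([-4.649, -1.861,  3.537]), 'gripper_force': np.float64(2.284), 'gripper_width': np.float64(0.271)}
58 t 5.45 ee [0.4021 0.148  0.1093] q [ 0.04  0.33 -0.62  2.2   0.3   0.69 -0.57] shift [ -0.   15.2 -11.5] turn [-0.06  0.03  0.07]
60 t 5.45 ee [0.4021 0.148  0.1093] q [ 0.04  0.33 -0.62  2.2   0.3   0.69 -0.57] shift [-0.  11.1 -8.7] turn [-0.06  0.03  0.07]
66 t 5.45 ee [0.4021 0.148  0.1093] q [ 0.04  0.33 -0.62  2.2   0.3   0.69 -0.57] shift [ 0.  -0.7  0.6] turn [-0.06  0.03  0.07]
70 t 5.45 ee [0.4021 0.148  0.1093] q [ 0.04  0.33 -0.62  2.2   0.3   0.69 -0.57] shift [ 0.  -8.   7.5] turn [-0.06  0.03  0.07]
```

View pics/s2.png

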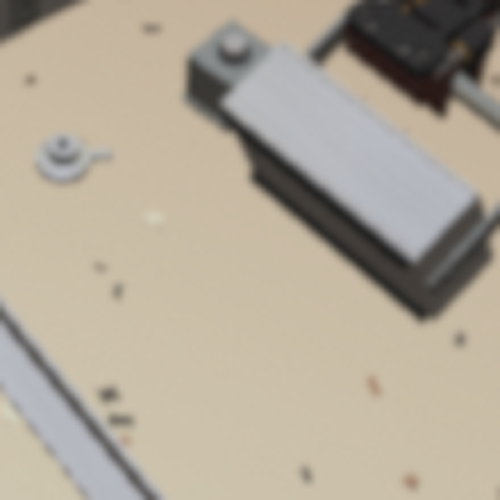

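The white strip on top is the crate's far wall, and the underside is only a narrow shaded band from (250,160) to (425,290). I'll tip a few degrees more to see it better.

move_arm:
  motion:
    - [[0,-0.004,0.0027],[0,0,0]]
    - [[0,-0.0073,0.006],[0,0,0]]
    - [[0,-0.0107,0.0093],[0,0,0]]
    - [[0,-0.0107,0.0093],[0,0,0]]
    - [[0,-0.0107,0.0093],[0,0,0]]

```text
t: 6.0
ee_pos: [0.3945, 0.1464, 0.1022]
orientation: [0.625, 0.781, -0.0, -0.0]
force: [-1.1, -0.9, 0.4]
gripper_width: 0.265
gripper_force: 0.9
```

Run:
```python
from tilt import *
arc([.552,.1815],12.6,[66,70])
p,d=capture("scene"); P=cloud("scene",d); x,y,z=P[...,0],P[...,1],P[...,2]
np.savez("s3.npz",p=p,d=d)
# in crate vertical plane: u along crate x from heel, z ; fit far wall plane
c=np.array([.552,.1815]); a=np.radians(12.6); ax=np.array([np.cos(a),np.sin(a)]); ay=np.array([-np.sin(a),np.cos(a)])
q=P[...,:2]-c; u=q@ax+.06; v=q@ay
m=(abs(v)<.06)&(u<.1)&(u>-.12)&(z>.06)&(z<.16)
g=p.astype(float).mean(-1); 
w=m&(z>.1)&(g>140)&(u>-.1)
k=np.polyfit(u[w],z[w],1); print("wall slope deg",np.degrees(np.arctan(k[0])),w.sum())
# rectify underside: tilt th about heel
def rect(th,name,n=4):
    th=np.radians(th); K,Rm,t=cam("scene")
    s=np.arange(0,120.1,1)/1000; vv=np.arange(-85,85.1,1)/1000
    V,S=np.meshgrid(vv,s[::-1])
    uu=S*np.cos(th)-.006*np.sin(th); zz=S*np.sin(th)+.006*np.cos(th)
    W=np.stack([c[0]+(uu-.06)*ax[0]+V*ay[0],c[1]+(uu-.06)*ax[1]+V*ay[1],zz],-1)
    px=W@Rm.T+t; U=px[...,0]/px[...,2]*K[0,0]+K[0,2]; Y=px[...,1]/px[...,2]*K[1,1]+K[1,2]
    im=cv2.remap(p,U.astype(np.float32),Y.astype(np.float32),cv2.INTER_LINEAR)
    print(im[::12,5::16].mean(-1).astype(int))
    return im
th=90+np.degrees(np.arctan(k[0])); th=th if 60<th<80 else 70
im=rect(71,"r"); im=np.clip(im.astype(float)*2,0,255).astype(np.uint8)
cr=np.clip(p[190:260,295:360].astype(float)*1.8,0,255).astype(np.uint8)
cv2.imwrite("pics/s3.png",np.hstack([cv2.resize(cr,(400,430),interpolation=cv2.INTER_CUBIC),cv2.resize(im,(400,430))])[...,::-1])
```

```text
66 t 6.0 ee [0.3945 0.1464 0.1022] q [ 0.03  0.33 -0.62  2.23  0.31  0.66 -0.58] shift [-0.1  7.  -6.5] turn [-0.03  0.01  0.07]
70 t 6.0 ee [0.3945 0.1464 0.1022] q [ 0.03  0.33 -0.62  2.23  0.31  0.66 -0.58] shift [-0.1 -0.3  0.4] turn [-0.03  0.01  0.07]
wall slope deg -15.914073486885718 777
[[ 78  71  71  75  71  74  73  78  75  73  78]
 [ 46  41  40  42  39  43  41  42  42  40  51]
 [ 57  42  41  41  41  41  38  40  40  38  59]
 [ 83  55  55  53  53  54  51  52  52  52  62]
 [107  61  61  60  61  62  59  60  60  60  63]
 [107  63  62  62  63  63  63  62  62  62  63]
 [101  62  62  63  63  64  63  63  62  62  63]
 [ 92  61  62  62  63  63  63  63  62  62  63]
 [ 89  60  60  60  61  62  61  60  60  61  62]
 [ 69  53  54  53  55  55  54  56  55  56  61]
 [ 52  44  46  46  45  47  46  47  48  46  89]]
```

View pics/s3.png

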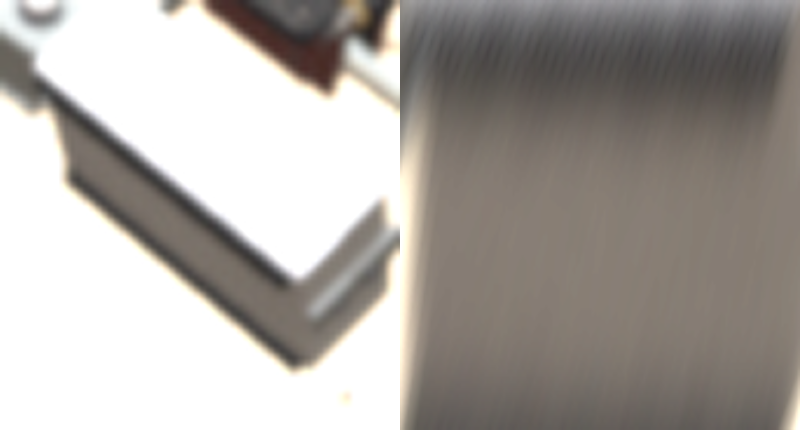

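The left crate, now tipped about 74 degrees, shows a uniform plain underside between its two skids, so it is the unstamped one. I'll let it down gently.

move_arm:
  motion:
    - [[0,0.0093,-0.0091],[0,0,0]]
    - [[0,0.0173,-0.0155],[0,0,0]]
    - [[0,0.0253,-0.0213],[0,0,0]]
    - [[0,0.0337,-0.0271],[0,0,0]]
    - [[0,0.0423,-0.0321],[0,0,0]]
    - [[0,0.0512,-0.0368],[0,0,0]]
    - [[0,0.0603,-0.0409],[0,0,0]]
    - [[0,0.0695,-0.0447],[0,0,0]]

```text
t: 6.85
ee_pos: [0.4464, 0.1581, 0.1362]
orientation: [0.625, 0.781, 0.0, 0.0]
force: [0.9, 0.6, -1.1]
gripper_width: 0.268
gripper_force: 0.7
```

Run:
```python
from h import *
print(manip.get_obs()["force"])
arc([.552,.1815],12.6,[44,40,36,32,28,24,20,16,12,8,4,0])
```

```text
[ 0.87607933  0.5763311  -1.12467324]
44 t 6.85 ee [0.4464 0.1581 0.1362] q [ 0.05  0.35 -0.62  2.09  0.29  0.78 -0.52] shift [-0.2  1.  -0.1] turn [ 0.04 -0.01  0.06]
40 t 6.85 ee [0.4464 0.1581 0.1362] q [ 0.05  0.35 -0.62  2.09  0.29  0.78 -0.52] shift [-0.2 10.6 -3. ] turn [ 0.04 -0.01  0.06]
36 t 6.85 ee [0.4464 0.1581 0.1362] q [ 0.05  0.35 -0.62  2.09  0.29  0.78 -0.52] shift [-0.2 20.3 -5.3] turn [ 0.04 -0.01  0.06]
32 t 6.85 ee [0.4464 0.1581 0.1362] q [ 0.05  0.35 -0.62  2.09  0.29  0.78 -0.52] shift [-0.2 30.2 -6.9] turn [ 0.04 -0.01  0.06]
28 t 6.85 ee [0.4464 0.1581 0.1362] q [ 0.05  0.35 -0.62  2.09  0.29  0.78 -0.52] shift [-0.2 40.1 -7.8] turn [ 0.04 -0.01  0.06]
24 t 6.85 ee [0.4464 0.1581 0.1362] q [ 0.05  0.35 -0.62  2.09  0.29  0.78 -0.52] shift [-0.2 50.1 -8. ] turn [ 0.04 -0.01  0.06]
20 t 6.85 ee [0.4464 0.1581 0.1362] q [ 0.05  0.35 -0.62  2.09  0.29  0.78 -0.52] shift [-0.2 60.1 -7.5] turn [ 0.04 -0.01  0.06]
16 t 6.85 ee [0.4464 0.1581 0.1362] q [ 0.05  0.35 -0.62  2.09  0.29  0.78 -0.52] shift [-0.2 70.  -6.3] turn [ 0.04 -0.01  0.06]
12 t 6.85 ee [0.4464 0.1581 0.1362] q [ 0.05  0.35 -0.62  2.09  0.29  0.78 -0.52] shift [-0.3 79.8 -4.4] turn [ 0.04 -0.01  0.06]
8 t 6.85 ee [0.4464 0.1581 0.1362] q [ 0.05  0.35 -0.62  2.09  0.29  0.78 -0.52] shift [-0.3 89.5 -1.9] turn [ 0.04 -0.01  0.06]
4 t 6.85 ee [0.4464 0.1581 0.1362] q [ 0.05  0.35 -0.62  2.09  0.29  0.78 -0.52] shift [-0.3 99.   1.3] turn [ 0.04 -0.01  0.06]
0 t 6.85 ee [0.4464 0.1581 0.1362] q [ 0.05  0.35 -0.62  2.09  0.29  0.78 -0.52] shift [ -0.3 108.2   5.2] turn [ 0.04 -0.01  0.06]
```

Scaled: 0.075 m / 0.75 = 0.1, 0.06 m / 0.75 = 0.08.

move_arm:
  motion:
    - [[0,0.0141,-0.004],[0,0,0]]
    - [[0,0.0271,-0.0071],[0,0,0]]
    - [[0,0.04,-0.0092],[0,0,0]]
    - [[0,0.0533,-0.0104],[0,0,0]]
    - [[0,0.0667,-0.0107],[0,0,0]]
    - [[0,0.08,-0.01],[0,0,0]]
    - [[0,0.0907,-0.0088],[0,0,0]]
    - [[0,0.1,-0.0073],[0,0,0]]

```text
t: 7.65
ee_pos: [0.5194, 0.1744, 0.1411]
orientation: [0.625, 0.781, -0.0, -0.0]
force: [2.3, -0.4, -1.1]
gripper_width: 0.274
gripper_force: 1.2
```

Scaled: 0.032 m / 0.75 = 0.0427, 0.028 m / 0.75 = 0.0373.

move_arm:
  motion:
    - [[0,0.008,0.0019],[0,0,0]]
    - [[0,0.016,0.0043],[0,0,0]]
    - [[0,0.024,0.0067],[0,0,0]]
    - [[0,0.0307,0.0093],[0,0,0]]
    - [[0,0.0373,0.012],[0,0,0]]
    - [[0,0.0427,0.0133],[0,0,0]]
    - [[0,0.0427,0.0133],[0,0,0]]

```text
t: 8.35
ee_pos: [0.5501, 0.1814, 0.1312]
orientation: [0.625, 0.781, -0.0, -0.0]
force: [2.8, -0.6, -1.9]
gripper_width: 0.267
gripper_force: 1.3
```

move_arm:
  motion:
    - [[0,0,0],[0,0,0]]
    - [[0,0,0],[0,0,0]]
    - [[0,0,0],[0,0,0]]
    - [[0,0,0],[0,0,0]]
  grip: 0.7

```text
t: 8.75
ee_pos: [0.5496, 0.1813, 0.1314]
orientation: [0.625, 0.781, -0.0, -0.0]
force: [-0.5, -0.5, -0.2]
gripper_width: 0.592
gripper_force: 0.0
```

Run:
```python
from meas import *
print(manip.get_obs()["force"])
p,d=capture("scene");run(cloud("scene",d))
rel([.552,.1815,.24],102.6)
rel([.595,-.1945,.24],95.8)
```

```text
[-0.5263228  -0.5250632  -0.21467052]
L bar n 311 ctr [0.547  0.1838] size 0.174 0.074 axis yaw deg 6.19 ztop [0.1355 0.1529]
L rim n 292 [0.5534 0.1492] [0.153 0.254] 0.32 z 0.0658
R bar n 269 ctr [ 0.5944 -0.1927] size 0.029 0.181 axis yaw deg 6.23 ztop [0.1348 0.1405]
R rim n 255 [ 0.5958 -0.1935] [0.122 0.181] 4.93 z 0.0664
t 8.8 ee [0.5497 0.1813 0.1314] q [ 0.01  0.51 -0.56  1.86  0.35  0.88 -0.5 ] shift [  -0.4    2.3 -108.6] turn [-0.01  0.01  0.08]
t 8.8 ee [0.5497 0.1813 0.1314] q [ 0.01  0.51 -0.56  1.86  0.35  0.88 -0.5 ] shift [-376.6  -38.3 -108.5] turn [-0.01  0.01  6.88]
```

Scaled: -0.247 m / 0.75 = -0.3293, -0.08 m / 0.75 = -0.1067, 6.9 degrees / 180 = 0.0383.

move_arm:
  motion:
    - [[0,0,-0.0533],[0,0,0]]
    - [[0,0,-0.1067],[0,0,0]]
    - [[0,0,-0.144],[0,0,0]]
    - [[-0.0667,-0.0067,-0.144],[0,0,0.0383]]
    - [[-0.1333,-0.0133,-0.144],[0,0,0.0383]]
    - [[-0.1987,-0.02,-0.144],[0,0,0.0383]]
    - [[-0.264,-0.0267,-0.144],[0,0,0.0383]]
    - [[-0.3293,-0.0333,-0.144],[0,0,0.0383]]

```text
t: 9.6
ee_pos: [0.5795, -0.0671, 0.2396]
orientation: [0.671, 0.742, 0.0, 0.0]
force: [1.3, 0.7, -0.5]
gripper_width: 0.699
gripper_force: 0.0
```

Run:
```python
from meas import *
rel([.595,-.1945,.24],95.8)
```

```text
t 9.6 ee [ 0.5795 -0.0671  0.2396] q [ 0.41  0.37 -0.51  1.75  0.2   1.07 -0.07] shift [-128.3    2.6   -0.3] turn [ 0.02  0.02 -0.02]
```

Scaled: -0.128 m / 0.75 = -0.1707, -0.118 m / 0.75 = -0.1573.

move_arm:
  motion:
    - [[-0.06,0.0013,0],[0,0,0]]
    - [[-0.12,0.0027,0],[0,0,0]]
    - [[-0.1573,0.004,0],[0,0,0]]
    - [[-0.1707,0.004,0],[0,0,0]]
    - [[-0.1707,0.004,0],[0,0,0]]
    - [[-0.1707,0.004,0],[0,0,0]]

```text
t: 10.2
ee_pos: [0.5956, -0.1897, 0.2394]
orientation: [0.67, 0.743, 0.0, -0.0]
force: [0.3, 0.5, 0.1]
gripper_width: 0.695
gripper_force: 0.0
```

Run:
```python
from meas import *
rel([.595,-.1945,.132],95.8)
p,d=capture("scene");run(cloud("scene",d))
p,d=capture("wrist"); cv2.imwrite("pics/w2.png",p[...,::-1])
```

```text
t 10.2 ee [ 0.5956 -0.1897  0.2394] q [ 0.55  0.44 -0.46  1.66  0.21  1.1   0.14] shift [ -4.8  -1.2 107.4] turn [ 0.01 -0.07  0.11]
L bar n 392 ctr [0.5543 0.1825] size 0.028 0.178 axis yaw deg 12.92 ztop [0.1355 0.1412]
L rim n 354 [0.5383 0.1515] [0.166 0.23 ] 11.99 z 0.0659
R bar n 269 ctr [ 0.595  -0.1934] size 0.028 0.183 axis yaw deg 6.19 ztop [0.1352 0.1403]
R rim n 253 [ 0.5952 -0.195 ] [0.125 0.182] 4.76 z 0.0655
```

View pics/w2.png

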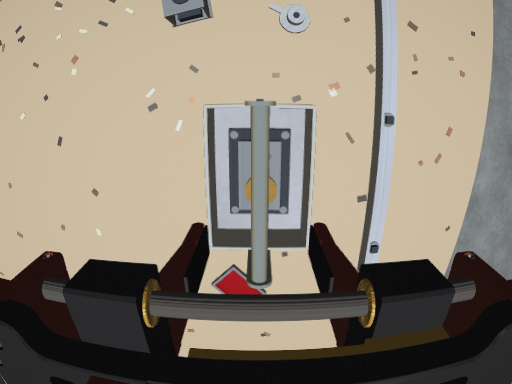

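The left crate stands back in place within 2 mm. The right tube (column 260) lies midway between the fingers and square to them, so I'll go down and narrow them.

Scaled: 0.107 m / 0.75 = 0.1427, 0.085 m / 0.75 = 0.1133.

move_arm:
  motion:
    - [[-0.004,0,0.04],[0,0,0]]
    - [[-0.0067,-0.0013,0.08],[0,0,0]]
    - [[-0.0067,-0.0013,0.1133],[0,0,0]]
    - [[-0.0067,-0.0013,0.1427],[0,0,0]]
    - [[-0.0067,-0.0013,0.1427],[0,0,0]]

```text
t: 10.8
ee_pos: [0.5931, -0.195, 0.1296]
orientation: [0.67, 0.743, -0.001, -0.003]
force: [-0.4, -0.0, 0.4]
gripper_width: 0.7
gripper_force: 0.0
```

move_arm:
  motion:
    - [[0,0,0],[0,0,0]]
    - [[0,0,0],[0,0,0]]
    - [[0,0,0],[0,0,0]]
    - [[0,0,0],[0,0,0]]
    - [[0,0,0],[0,0,0]]
    - [[0,0,0],[0,0,0]]
  grip: 0.27

```text
t: 11.4
ee_pos: [0.5951, -0.1974, 0.1327]
orientation: [0.671, 0.742, 0.0, 0.0]
force: [0.3, -0.3, -0.1]
gripper_width: 0.271
gripper_force: 0.0
```

Run:
```python
from h import *
print(manip.get_obs()["force"])
arc([.595,-.1945],5.9,[0,4,28])
```

```text
[ 0.33506401 -0.34118691 -0.07306189]
0 t 11.4 ee [ 0.5951 -0.1974  0.1327] q [ 0.53  0.55 -0.42  1.75  0.28  0.91  0.09] shift [2.9 0.2 1.7] turn [ 0.02  0.02 -0.14]
4 t 11.4 ee [ 0.5951 -0.1974  0.1327] q [ 0.53  0.55 -0.42  1.75  0.28  0.91  0.09] shift [ 2.8 -9.1 -2.2] turn [ 0.02  0.02 -0.14]
28 t 11.4 ee [ 0.5951 -0.1974  0.1327] q [ 0.53  0.55 -0.42  1.75  0.28  0.91  0.09] shift [  2.7 -67.9 -11.3] turn [ 0.02  0.02 -0.14]
```

Scaled: -0.078 m / 0.75 = -0.104, -0.068 m / 0.75 = -0.0907.

move_arm:
  motion:
    - [[0,-0.012,-0.0013],[0,0,0]]
    - [[0,-0.0253,-0.006],[0,0,0]]
    - [[0,-0.0387,-0.0093],[0,0,0]]
    - [[0,-0.052,-0.012],[0,0,0]]
    - [[0,-0.064,-0.014],[0,0,0]]
    - [[0,-0.0773,-0.0151],[0,0,0]]
    - [[0,-0.0907,-0.0151],[0,0,0]]
    - [[0,-0.104,-0.014],[0,0,0]]

```text
t: 12.2
ee_pos: [0.516, -0.2053, 0.1426]
orientation: [0.671, 0.742, -0.0, -0.0]
force: [1.0, 1.0, 1.9]
gripper_width: 0.267
gripper_force: 0.8
```

Run:
```python
from h import *
print(manip.get_obs()["force"])
arc([.595,-.1945],5.9,[32,36,40,44,48,52,55,58])
```

```text
[1.02734594 1.01875214 1.90206823]
32 t 12.2 ee [ 0.516  -0.2053  0.1426] q [ 0.62  0.43 -0.44  1.91  0.24  0.85  0.15] shift [ 2.6  1.6 -0.5] turn [-0.06 -0.01 -0.15]
36 t 12.2 ee [ 0.516  -0.2053  0.1426] q [ 0.62  0.43 -0.44  1.91  0.24  0.85  0.15] shift [ 2.6 -8.2  1.1] turn [-0.06 -0.01 -0.15]
40 t 12.2 ee [ 0.516  -0.2053  0.1426] q [ 0.62  0.43 -0.44  1.91  0.24  0.85  0.15] shift [  2.6 -17.9   3.4] turn [-0.06 -0.01 -0.15]
44 t 12.2 ee [ 0.516  -0.2053  0.1426] q [ 0.62  0.43 -0.44  1.91  0.24  0.85  0.15] shift [  2.5 -27.5   6.4] turn [-0.06 -0.01 -0.15]
48 t 12.2 ee [ 0.516  -0.2053  0.1426] q [ 0.62  0.43 -0.44  1.91  0.24  0.85  0.15] shift [  2.5 -36.8  10. ] turn [-0.06 -0.01 -0.15]
52 t 12.2 ee [ 0.516  -0.2053  0.1426] q [ 0.62  0.43 -0.44  1.91  0.24  0.85  0.15] shift [  2.5 -45.8  14.3] turn [-0.06 -0.01 -0.15]
55 t 12.2 ee [ 0.516  -0.2053  0.1426] q [ 0.62  0.43 -0.44  1.91  0.24  0.85  0.15] shift [  2.5 -52.4  17.9] turn [-0.06 -0.01 -0.15]
58 t 12.2 ee [ 0.516  -0.2053  0.1426] q [ 0.62  0.43 -0.44  1.91  0.24  0.85  0.15] shift [  2.5 -58.8  21.8] turn [-0.06 -0.01 -0.15]
```

Scaled: -0.0588 m / 0.75 = -0.0784, 0.01 m / 0.75 = 0.0133.

move_arm:
  motion:
    - [[0,-0.0107,0.0015],[0,0,0]]
    - [[0,-0.024,0.0045],[0,0,0]]
    - [[0,-0.0367,0.0085],[0,0,0]]
    - [[0,-0.0491,0.0133],[0,0,0]]
    - [[0,-0.0611,0.0191],[0,0,0]]
    - [[0,-0.0699,0.0239],[0,0,0]]
    - [[0,-0.0784,0.0291],[0,0,0]]
    - [[0,-0.0784,0.0291],[0,0,0]]

```text
t: 13.0
ee_pos: [0.4574, -0.2111, 0.1203]
orientation: [0.671, 0.742, -0.001, -0.001]
force: [-1.0, 0.2, 0.5]
gripper_width: 0.272
gripper_force: 0.0
```

Run:
```python
from h import *
print(manip.get_obs()["force"])
arc([.595,-.1945],5.9,[60,62,64,67,69])
```

```text
[-1.01401805  0.1967569   0.52325748]
60 t 13.0 ee [ 0.4574 -0.2111  0.1203] q [ 0.68  0.39 -0.44  2.04  0.24  0.76  0.18] shift [ 2.4 -4.   2.3] turn [-0.12 -0.03 -0.16]
62 t 13.0 ee [ 0.4574 -0.2111  0.1203] q [ 0.68  0.39 -0.44  2.04  0.24  0.76  0.18] shift [ 2.3 -8.   5.3] turn [-0.12 -0.03 -0.16]
64 t 13.0 ee [ 0.4574 -0.2111  0.1203] q [ 0.68  0.39 -0.44  2.04  0.24  0.76  0.18] shift [  2.3 -12.    8.4] turn [-0.12 -0.03 -0.16]
67 t 13.0 ee [ 0.4574 -0.2111  0.1203] q [ 0.68  0.39 -0.44  2.04  0.24  0.76  0.18] shift [  2.3 -17.6  13.3] turn [-0.12 -0.03 -0.16]
69 t 13.0 ee [ 0.4574 -0.2111  0.1203] q [ 0.68  0.39 -0.44  2.04  0.24  0.76  0.18] shift [  2.3 -21.3  16.7] turn [-0.12 -0.03 -0.16]
```

Scaled: -0.021 m / 0.75 = -0.028, -0.0165 m / 0.75 = -0.022.

move_arm:
  motion:
    - [[0,-0.0053,0.0031],[0,0,0]]
    - [[0,-0.0107,0.0071],[0,0,0]]
    - [[0,-0.016,0.0112],[0,0,0]]
    - [[0,-0.022,0.0163],[0,0,0]]
    - [[0,-0.028,0.022],[0,0,0]]
    - [[0,-0.028,0.022],[0,0,0]]
    - [[0,-0.028,0.022],[0,0,0]]
    - [[0,-0.028,0.022],[0,0,0]]

```text
t: 13.8
ee_pos: [0.4373, -0.2131, 0.1045]
orientation: [0.671, 0.742, -0.001, -0.001]
force: [-4.4, 0.8, 2.5]
gripper_width: 0.272
gripper_force: 2.3
```

Run:
```python
from h import *
print(manip.get_obs()["force"])
arc([.595,-.1945],5.9,[69,66,63,60,57,54,51,48,45])
p,d=capture("scene"); K,Rm,t=cam("scene"); w=Rm@np.array([.5,-.2,.06])+t; u,v=(K@w/w[2])[:2].astype(int); print(u,v)
cr=np.clip(p[v-35:v+35,u-40:u+40].astype(float)*1.8,0,255).astype(np.uint8)
cv2.imwrite("pics/s4.png",cv2.resize(cr,(640,560),interpolation=cv2.INTER_CUBIC)[...,::-1])
```

```text
[-4.3757374   0.7709425   2.51733647]
69 t 13.8 ee [ 0.4373 -0.2131  0.1045] q [ 0.69  0.39 -0.44  2.09  0.25  0.71  0.19] shift [ 2.3 -1.1  0.9] turn [-0.1  -0.01 -0.14]
66 t 13.8 ee [ 0.4373 -0.2131  0.1045] q [ 0.69  0.39 -0.44  2.09  0.25  0.71  0.19] shift [ 2.3  4.4 -4.2] turn [-0.1  -0.01 -0.14]
63 t 13.8 ee [ 0.4373 -0.2131  0.1045] q [ 0.69  0.39 -0.44  2.09  0.25  0.71  0.19] shift [ 2.3 10.2 -9. ] turn [-0.1  -0.01 -0.14]
60 t 13.8 ee [ 0.4373 -0.2131  0.1045] q [ 0.69  0.39 -0.44  2.09  0.25  0.71  0.19] shift [  2.3  16.2 -13.5] turn [-0.1  -0.01 -0.14]
57 t 13.8 ee [ 0.4373 -0.2131  0.1045] q [ 0.69  0.39 -0.44  2.09  0.25  0.71  0.19] shift [  2.3  22.4 -17.7] turn [-0.1  -0.01 -0.14]
54 t 13.8 ee [ 0.4373 -0.2131  0.1045] q [ 0.69  0.39 -0.44  2.09  0.25  0.71  0.19] shift [  2.4  28.9 -21.5] turn [-0.1  -0.01 -0.14]
51 t 13.8 ee [ 0.4373 -0.2131  0.1045] q [ 0.69  0.39 -0.44  2.09  0.25  0.71  0.19] shift [  2.4  35.5 -25. ] turn [-0.1  -0.01 -0.14]
48 t 13.8 ee [ 0.4373 -0.2131  0.1045] q [ 0.69  0.39 -0.44  2.09  0.25  0.71  0.19] shift [  2.4  42.3 -28.2] turn [-0.1  -0.01 -0.14]
45 t 13.8 ee [ 0.4373 -0.2131  0.1045] q [ 0.69  0.39 -0.44  2.09  0.25  0.71  0.19] shift [  2.4  49.3 -31. ] turn [-0.1  -0.01 -0.14]
264 150
```

View pics/s4.png

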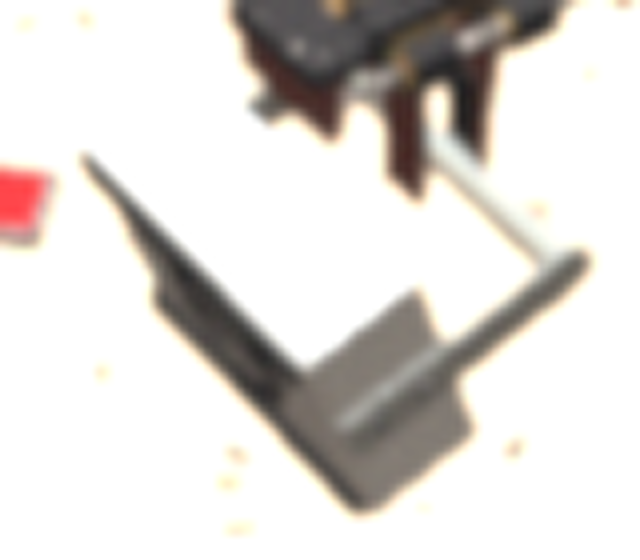

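The right crate's underside, the band from (160,290) to (340,480), shows dark ring-like marks in its middle around (200–270, 300–390). The left one was uniform, so the right crate is stamped. I'll let it down.

Scaled: 0.0493 m / 0.75 = 0.0657, 0.0423 m / 0.75 = 0.0564.

move_arm:
  motion:
    - [[0,0.0059,-0.0056],[0,0,0]]
    - [[0,0.0136,-0.012],[0,0,0]]
    - [[0,0.0216,-0.018],[0,0,0]]
    - [[0,0.0299,-0.0236],[0,0,0]]
    - [[0,0.0385,-0.0287],[0,0,0]]
    - [[0,0.0473,-0.0333],[0,0,0]]
    - [[0,0.0564,-0.0376],[0,0,0]]
    - [[0,0.0657,-0.0413],[0,0,0]]

```text
t: 14.65
ee_pos: [0.488, -0.208, 0.1358]
orientation: [0.671, 0.742, 0.0, 0.0]
force: [1.2, -0.6, -0.2]
gripper_width: 0.271
gripper_force: 0.6
```

Run:
```python
from h import *
arc([.595,-.1945],5.9,[40,36,32,28,24,20,16,12,8,5,2])
```

```text
40 t 14.65 ee [ 0.488  -0.208   0.1358] q [ 0.65  0.41 -0.45  1.97  0.24  0.81  0.17] shift [ 2.5 10.2 -3.3] turn [ 0.03  0.   -0.12]
36 t 14.65 ee [ 0.488  -0.208   0.1358] q [ 0.65  0.41 -0.45  1.97  0.24  0.81  0.17] shift [ 2.5 19.9 -5.6] turn [ 0.03  0.   -0.12]
32 t 14.65 ee [ 0.488  -0.208   0.1358] q [ 0.65  0.41 -0.45  1.97  0.24  0.81  0.17] shift [ 2.5 29.8 -7.2] turn [ 0.03  0.   -0.12]
28 t 14.65 ee [ 0.488  -0.208   0.1358] q [ 0.65  0.41 -0.45  1.97  0.24  0.81  0.17] shift [ 2.5 39.8 -8.1] turn [ 0.03  0.   -0.12]
24 t 14.65 ee [ 0.488  -0.208   0.1358] q [ 0.65  0.41 -0.45  1.97  0.24  0.81  0.17] shift [ 2.5 49.8 -8.3] turn [ 0.03  0.   -0.12]
20 t 14.65 ee [ 0.488  -0.208   0.1358] q [ 0.65  0.41 -0.45  1.97  0.24  0.81  0.17] shift [ 2.6 59.7 -7.8] turn [ 0.03  0.   -0.12]
16 t 14.65 ee [ 0.488  -0.208   0.1358] q [ 0.65  0.41 -0.45  1.97  0.24  0.81  0.17] shift [ 2.6 69.7 -6.7] turn [ 0.03  0.   -0.12]
12 t 14.65 ee [ 0.488  -0.208   0.1358] q [ 0.65  0.41 -0.45  1.97  0.24  0.81  0.17] shift [ 2.6 79.5 -4.8] turn [ 0.03  0.   -0.12]
8 t 14.65 ee [ 0.488  -0.208   0.1358] q [ 0.65  0.41 -0.45  1.97  0.24  0.81  0.17] shift [ 2.6 89.1 -2.2] turn [ 0.03  0.   -0.12]
5 t 14.65 ee [ 0.488  -0.208   0.1358] q [ 0.65  0.41 -0.45  1.97  0.24  0.81  0.17] shift [ 2.6 96.3  0.1] turn [ 0.03  0.   -0.12]
2 t 14.65 ee [ 0.488  -0.208   0.1358] q [ 0.65  0.41 -0.45  1.97  0.24  0.81  0.17] shift [  2.6 103.2   2.9] turn [ 0.03  0.   -0.12]
```

Scaled: 0.075 m / 0.75 = 0.1, 0.068 m / 0.75 = 0.0907.

move_arm:
  motion:
    - [[0,0.0136,-0.0044],[0,0,0]]
    - [[0,0.0267,-0.0075],[0,0,0]]
    - [[0,0.0397,-0.0096],[0,0,0]]
    - [[0,0.0531,-0.0108],[0,0,0]]
    - [[0,0.0664,-0.0111],[0,0,0]]
    - [[0,0.0797,-0.0104],[0,0,0]]
    - [[0,0.0907,-0.0091],[0,0,0]]
    - [[0,0.1,-0.0073],[0,0,0]]

```text
t: 15.45
ee_pos: [0.5625, -0.2005, 0.1408]
orientation: [0.671, 0.742, 0.0, -0.0]
force: [2.5, 0.4, -1.5]
gripper_width: 0.271
gripper_force: 1.0
```

Scaled: 0.032 m / 0.75 = 0.0427, 0.028 m / 0.75 = 0.0373.

move_arm:
  motion:
    - [[0,0.008,0.0019],[0,0,0]]
    - [[0,0.016,0.0043],[0,0,0]]
    - [[0,0.024,0.0067],[0,0,0]]
    - [[0,0.0307,0.0093],[0,0,0]]
    - [[0,0.0373,0.012],[0,0,0]]
    - [[0,0.0427,0.0133],[0,0,0]]
    - [[0,0.0427,0.0133],[0,0,0]]

```text
t: 16.15
ee_pos: [0.5935, -0.1973, 0.1308]
orientation: [0.671, 0.742, -0.0, -0.0]
force: [-0.4, -0.5, 0.1]
gripper_width: 0.264
gripper_force: 0.3
```

move_arm:
  motion:
    - [[0,0,0],[0,0,0]]
    - [[0,0,0],[0,0,0]]
    - [[0,0,0],[0,0,0]]
    - [[0,0,0],[0,0,0]]
    - [[0,0,0],[0,0,0]]
  grip: 0.7

```text
t: 16.65
ee_pos: [0.5935, -0.1975, 0.1311]
orientation: [0.671, 0.742, -0.0, 0.0]
force: [-0.4, -0.2, -0.0]
gripper_width: 0.676
gripper_force: 0.0
```

Scaled: -0.135 m / 0.75 = -0.18, -0.108 m / 0.75 = -0.144.

move_arm:
  motion:
    - [[0,0,-0.0533],[0,0,0]]
    - [[0,0,-0.1067],[0,0,0]]
    - [[0,0,-0.144],[0,0,0]]
    - [[0,-0.06,-0.144],[0,0,0]]
    - [[0,-0.12,-0.144],[0,0,0]]
    - [[0,-0.18,-0.144],[0,0,0]]
    - [[0,-0.18,-0.144],[0,0,0]]
  grip: 0

```text
t: 17.35
ee_pos: [0.4532, -0.2123, 0.2384]
orientation: [0.672, 0.74, -0.002, -0.001]
force: [1.1, 0.3, 1.2]
gripper_width: 0.104
gripper_force: 0.0
```

```bash
cat > rail.py <<'E'
from meas import *
def rail(n,P):
    x,y,z=P[...,0],P[...,1],P[...,2]
    m=(z>.021)&(z<.030)&(abs(y)<.31)&(abs(x-(.731-.098*y))<.015); b=P[m]
    k=np.polyfit(b[:,1],b[:,0],1)
    for _ in range(5):
        r=b[:,0]-np.polyval(k,b[:,1]); g=abs(r)<.004; k=np.polyfit(b[g,1],b[g,0],1)
    e=[(b[abs(b[:,1]-yy)<.02,0]-np.polyval(k,yy)).min() for yy in(-.2,0,.2)]
    print(n,"rail x=",k.round(4),"yaw",np.degrees(np.arctan(-k[0])).round(2),"x@-.2",np.polyval(k,-.2).round(4),np.round(np.percentile(r[g],[2,98]),4))
E
python3 - <<'E'
from rail import *
for n in("top","scene"):
    p,d=capture(n); P=cloud(n,d); print(n); run(P)
    f=np.load(n+"0.npz"); rail(n,cloud(n,f["d"]))
rel([.48,-.206,.24],95.9)
E
```

```text
top
L bar n 576 ctr [0.5517 0.1812] size 0.024 0.177 axis yaw deg 12.52 ztop [0.1381 0.1416]
L rim n 404 [0.5347 0.1476] [0.169 0.229] 12.1 z 0.0677
R bar n 561 ctr [ 0.5947 -0.1945] size 0.025 0.177 axis yaw deg 5.66 ztop [0.1371 0.1411]
R rim n 372 [ 0.5944 -0.1934] [0.121 0.174] 5.63 z 0.0675
top rail x= [-0.0995  0.7319] yaw 5.68 x@-.2 0.7518 [-0.0021  0.0025]
scene
L bar n 389 ctr [0.5556 0.1823] size 0.029 0.178 axis yaw deg 12.6 ztop [0.1357 0.1403]
L rim n 359 [0.5542 0.1504] [0.148 0.25 ] 2.5 z 0.0657
R bar n 264 ctr [ 0.5958 -0.1926] size 0.027 0.182 axis yaw deg 6.27 ztop [0.1357 0.1411]
R rim n 262 [ 0.5956 -0.1932] [0.123 0.18 ] 3.99 z 0.0663
scene rail x= [-0.0985  0.7338] yaw 5.62 x@-.2 0.7535 [-0.003   0.0026]
t 17.45 ee [ 0.4587 -0.2115  0.2395] q [ 0.72  0.23 -0.48  1.93  0.13  1.01  0.29] shift [ 3.3 21.7 -0.5] turn [ 0.03  0.06 -0.21]
```

Both crates are back flat in place. The stamped (right) crate's yaw is 5.7° against the rail's 5.65°, and it has about 93 mm to go. I'll turn the tool a quarter so that the open fingers push side by side, low on the near wall.

Run:
```python
from h import *
rel([.4955,-.2043,.24],5.7)
```

```text
t 17.45 ee [ 0.4587 -0.2115  0.2395] q [ 0.72  0.23 -0.48  1.93  0.13  1.01  0.29] shift [ 3.5 37.3 -0.4] turn [7.000e-02 3.000e-02 8.999e+01]
```

Scaled: 0.037 m / 0.75 = 0.0493, 0.02 m / 0.75 = 0.0267, 90 degrees / 180 = 0.5.

move_arm:
  motion:
    - [[0,0.0267,0],[0,0,0.5]]
    - [[0.004,0.0493,0],[0,0,0.5]]
    - [[0.004,0.0493,0],[0,0,0.5]]
    - [[0.004,0.0493,0],[0,0,0.5]]
    - [[0.004,0.0493,0],[0,0,0.5]]
    - [[0.004,0.0493,0],[0,0,0.5]]
    - [[0.004,0.0493,0],[0,0,0.5]]
    - [[0.004,0.0493,0],[0,0,0.5]]
  grip: 0.8

```text
t: 18.25
ee_pos: [0.4976, -0.2036, 0.2391]
orientation: [0.973, 0.231, 0.001, -0.0]
force: [-0.3, 0.2, -0.5]
gripper_width: 0.713
gripper_force: 0.0
```

Run:
```python
from h import *
rel([.4955,-.2043,.24],5.7)
```

```text
t 18.25 ee [ 0.4976 -0.2036  0.2391] q [ 0.51  0.27 -0.29  1.87  0.09  1.01 -0.91] shift [-2.2 -0.3 -0.9] turn [-0.   -0.06 21.06]
```

Scaled: 0.197 m / 0.75 = 0.2627, 0.185 m / 0.75 = 0.2467, 21 degrees / 180 = 0.1167.

move_arm:
  motion:
    - [[-0.0027,0,0],[0,0,0.1167]]
    - [[-0.0027,0,0],[0,0,0.1167]]
    - [[-0.0027,0,0],[0,0,0.1167]]
    - [[-0.0027,0,0.0667],[0,0,0.1167]]
    - [[-0.0027,0,0.1333],[0,0,0.1167]]
    - [[-0.0027,0,0.2],[0,0,0.1167]]
    - [[-0.0027,0,0.2467],[0,0,0.1167]]
    - [[-0.0027,0,0.2627],[0,0,0.1167]]

```text
t: 19.05
ee_pos: [0.4932, -0.2036, 0.0384]
orientation: [0.999, 0.053, -0.002, -0.001]
force: [0.5, 0.1, 0.3]
gripper_width: 0.8
gripper_force: 0.0
```

Run:
```python
from h import *
rel([.4955,-.2043,.042],5.7)
```

```text
t 19.05 ee [ 0.4932 -0.2036  0.0384] q [ 0.43  0.54 -0.19  2.02  0.17  0.6  -1.34] shift [ 2.1  0.9 -3.6] turn [-0.16  0.26  0.42]
```

Scaled: 0.093 m / 0.75 = 0.124, -0.001 m / 0.75 = -0.0013, 0.3 degrees / 180 = 0.0017.

move_arm:
  motion:
    - [[0.02,0,-0.0013],[0,0,0.0017]]
    - [[0.0333,0,-0.0013],[0,0,0.0017]]
    - [[0.0467,0,-0.0013],[0,0,0.0017]]
    - [[0.06,0,-0.0013],[0,0,0.0017]]
    - [[0.076,0,-0.0013],[0,0,0.0017]]
    - [[0.092,0,-0.0013],[0,0,0.0017]]
    - [[0.108,0,-0.0013],[0,0,0.0017]]
    - [[0.124,0,-0.0013],[0,0,0.0017]]

```text
t: 19.85
ee_pos: [0.5853, -0.1959, 0.0436]
orientation: [0.999, 0.05, -0.002, 0.0]
force: [-6.6, -0.6, 3.1]
gripper_width: 0.805
gripper_force: 3.6
```

Run:
```python
from rail import *
print(manip.get_obs()["force"],manip.get_obs()["ee_pos"])
def gap(n):
    p,d=capture(n); P=cloud(n,d); f=np.load(n+"0.npz"); print(n); run(P); rail(n,cloud(n,f["d"]))
gap("top"); gap("scene"); rel([.4955,-.2043,.042],5.7)
```

```text
[-6.58598913 -0.63838115  3.11733316] [ 0.58533701 -0.19591692  0.04359795]
top
L bar n 574 ctr [0.5518 0.1807] size 0.024 0.176 axis yaw deg 12.5 ztop [0.1378 0.142 ]
L rim n 399 [0.5355 0.1481] [0.167 0.229] 12.34 z 0.0677
R bar n 969 ctr [ 0.6032 -0.189 ] size 0.114 0.173 axis yaw deg 71.58 ztop [0.1457 0.1524]
R rim n 43 [ 0.6211 -0.1069] [0.072 0.006] 10.24 z 0.0676
top rail x= [-0.0995  0.7319] yaw 5.68 x@-.2 0.7518 [-0.0021  0.0025]
scene
L bar n 393 ctr [0.5544 0.1823] size 0.026 0.179 axis yaw deg 12.75 ztop [0.1358 0.1407]
L rim n 362 [0.5531 0.1494] [0.154 0.258] 0.07 z 0.0657
R bar n 800 ctr [ 0.6084 -0.1913] size 0.118 0.182 axis yaw deg 10.55 ztop [0.1405 0.1539]
R rim n 156 [ 0.6189 -0.1878] [0.079 0.18 ] 0.24 z 0.0663
scene rail x= [-0.0985  0.7338] yaw 5.62 x@-.2 0.7535 [-0.003   0.0026]
t 19.95 ee [ 0.5881 -0.1953  0.0439] q [ 0.35  0.63 -0.18  1.82  0.16  0.71 -1.39] shift [-93.   -0.3   1.8] turn [ 0.03 -0.09  0.05]
```

Scaled: 0.027 m / 0.75 = 0.036, 0.024 m / 0.75 = 0.032.

move_arm:
  motion:
    - [[0.0107,0,0.0013],[0,0,0]]
    - [[0.02,0,0.0013],[0,0,0]]
    - [[0.0267,0,0.0013],[0,0,0]]
    - [[0.032,0,0.0013],[0,0,0]]
    - [[0.036,0,0.0013],[0,0,0]]
    - [[0.036,0,0.0013],[0,0,0]]

```text
t: 20.55
ee_pos: [0.6121, -0.1933, 0.0424]
orientation: [0.999, 0.05, -0.001, 0.0]
force: [-4.9, -0.3, 1.5]
gripper_width: 0.8
gripper_force: 2.4
```

```bash
cat > gap.py <<'E'
from rail import *
def gap():
    o=manip.get_obs(); print(round(o["t"],2),"F",o["force"].round(1),o["ee_pos"].round(4))
    for n in("scene","top"):
        P0=cloud(n,np.load(n+"0.npz")["d"]); p,d=capture(n); P=cloud(n,d)
        a=np.radians(5.65); A=np.array([[np.cos(a),np.sin(a)],[-np.sin(a),np.cos(a)]])
        f=lambda Q:(Q[...,:2]@A.T,Q[...,2])
        q,z=f(P0); m=(z>.020)&(z<.029)&(q[...,0]>.69)&(q[...,0]<.75)&(abs(q[...,1]+.05)<.35); rail_=np.median(q[m][:,0])-.002
        q,z=f(P); out=[]
        for yy in(-.32,-.30,-.27,-.24,-.21,-.19): # rail-frame y; crate at about -.26
            m=(z>.045)&(z<.072)&(abs(q[...,1]-yy)<.012)&(q[...,0]>.6)&(q[...,0]<.76)
            out.append(np.percentile(q[m][:,0],95)-rail_ if m.sum()>5 else np.nan)
        print(n,"rail",rail_.round(4),"far rim minus rail mm",(np.array(out)*1000).round(1))
E
python3 -c "
from gap import *
gap()"
```

```text
20.55 F [-4.9 -0.3  1.5] [ 0.6121 -0.1933  0.0424]
scene rail 0.7286 far rim minus rail mm [-8.9 -7.8 -8.8 -8.7 -8.2 -8.1]
top rail 0.7262 far rim minus rail mm [-7.5 -7.6 -9.1 -8.7 -7.7 -7.1]
```

Scaled: 0.008 m / 0.75 = 0.0107, 0.007 m / 0.75 = 0.0093.

move_arm:
  motion:
    - [[0.0027,0,0],[0,0,0]]
    - [[0.0053,0,0],[0,0,0]]
    - [[0.008,0,0],[0,0,0]]
    - [[0.0093,0,0],[0,0,0]]
    - [[0.0107,0,0],[0,0,0]]
    - [[0.0107,0,0],[0,0,0]]

```text
t: 21.25
ee_pos: [0.6194, -0.1927, 0.0424]
orientation: [0.999, 0.049, -0.002, 0.0]
force: [-7.9, -0.7, 4.0]
gripper_width: 0.798
gripper_force: 3.7
```

Scaled: 0.002 m / 0.75 = 0.0027, 0.0014 m / 0.75 = 0.0019.

move_arm:
  motion:
    - [[0.0009,0,0],[0,0,0]]
    - [[0.0019,0,0],[0,0,0]]
    - [[0.0027,0,0],[0,0,0]]
    - [[0.0027,0,0],[0,0,0]]

```text
t: 21.65
ee_pos: [0.62, -0.1927, 0.0424]
orientation: [0.999, 0.049, -0.003, 0.0]
force: [-10.8, -1.0, 7.7]
gripper_width: 0.801
gripper_force: 5.8
```

```bash
python3 -c "
from gap import *
gap()"
```

```text
21.65 F [-10.8  -1.    7.7] [ 0.62   -0.1927  0.0424]
scene rail 0.7286 far rim minus rail mm [-1.  -0.5 -0.7 -0.6 -0.4 -0.4]
top rail 0.7262 far rim minus rail mm [ 0.4  0.7 -0.4 -0.3 -0.   0.3]
```

Scaled: 0.0025 m / 0.75 = 0.0033, 0.002 m / 0.75 = 0.0027.

move_arm:
  motion:
    - [[0.0013,0,0],[0,0,0]]
    - [[0.0027,0,0],[0,0,0]]
    - [[0.0033,0,0],[0,0,0]]
    - [[0.0033,0,0],[0,0,0]]

```text
t: 22.15
ee_pos: [0.6199, -0.1927, 0.0423]
orientation: [0.999, 0.049, -0.006, 0.0]
force: [-19.8, -0.2, 14.7]
gripper_width: 0.799
gripper_force: 9.7
```

Scaled: -0.12 m / 0.75 = -0.16, -0.1 m / 0.75 = -0.1333.

move_arm:
  motion:
    - [[-0.0053,0,0],[0,0,0]]
    - [[-0.016,0,0],[0,0,0]]
    - [[-0.0533,0,0],[0,0,0]]
    - [[-0.1067,0,-0.0133],[0,0,0]]
    - [[-0.16,0,-0.0667],[0,0,0]]
    - [[-0.16,0,-0.1333],[0,0,0]]
    - [[-0.16,0,-0.16],[0,0,0]]
    - [[-0.16,0,-0.16],[0,0,0]]

```text
t: 22.95
ee_pos: [0.5094, -0.2043, 0.1669]
orientation: [0.999, 0.05, 0.005, 0.002]
force: [1.3, -0.0, 0.0]
gripper_width: 0.798
gripper_force: 0.0
```

Run:
```python
from gap import *
gap()
p,d=capture("scene"); P=cloud("scene",d); run(P); cv2.imwrite("pics/end.png",p[...,::-1])
p,d=capture("top"); run(cloud("top",d))
```

```text
22.95 F [ 1.3 -0.   0. ] [ 0.5094 -0.2043  0.1669]
scene rail 0.7286 far rim minus rail mm [-0.4 -0.5 -1.2 -0.5 -0.3 -0.6]
top rail 0.7262 far rim minus rail mm [-0.1  0.2 -0.9 -0.6 -0.2  0.1]
L bar n 391 ctr [0.5546 0.1815] size 0.027 0.18 axis yaw deg 12.67 ztop [0.1358 0.1407]
L rim n 351 [0.5545 0.1497] [0.15  0.253] 1.43 z 0.0658
R bar n 39 ctr [ 0.506  -0.2009] size 0.024 0.087 axis yaw deg 5.66 ztop [0.1536 0.1587]
R rim n 97 [ 0.6465 -0.1875] [0.038 0.176] 4.65 z 0.0654
L bar n 574 ctr [0.5518 0.1808] size 0.024 0.176 axis yaw deg 12.53 ztop [0.1378 0.1417]
L rim n 407 [0.5354 0.1477] [0.169 0.231] 11.47 z 0.0678
R rim n 159 [ 0.6403 -0.1893] [0.172 0.038] 89.9 z 0.0673
```

View pics/end.png

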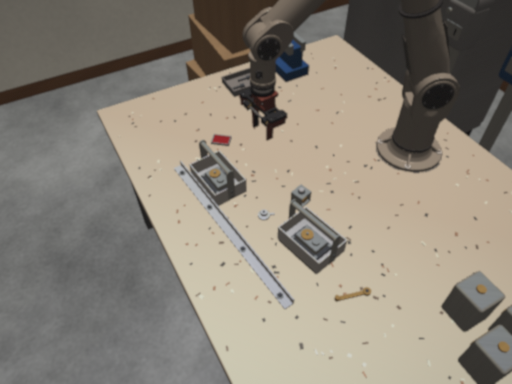

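The stamped crate, at (218,175), stands flush and flat against the rail. The other crate, at (312,237), and the loose parts are in their places, and the arm is clear.

```bash
python3 -c "
from h import *
print(job_done())"
```

```text
the job is handed in; nothing more can be done
None
```

The right crate carries the stamp and now stands flush against the dispatch rail (within about 1 mm, parallel to it); the left crate is back in its place, the loose parts lie where they were, and the job is handed in at about 23 s.

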